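# Set a straightedge to two marker pins and weight it down

## Task

Get the marking-out plate ready for scribing: using its black grip, slide the straightedge flat along the plate, without picking it up, until its graduated edge touches both red marker pins at once. Then set the brass weight gently upright on the blue disc so that it holds the straightedge there, still against both pins, and let go. Leave the oil bottle, the loupe and the eraser where they are.

Things in the scene. Friction and masses are not known exactly. Their poses are not given: they have to be found in the camera images.
- plate: Dark steel marking-out plate, 200 (its x) x 290 (its y) x 8 mm thick, fixed on the bench; may be turned. Origin at the centre of its underside, z up, x roughly away from the robot.
- straightedge: Loose aluminium straightedge lying on the plate, 36 (its x) x 240 (its y) x 6 mm thick, 250 g; slides freely, but sticks by friction if pressed down. Origin at the centre of its underside, z up. Its graduated working edge is at x = +18 mm, facing the pins, away from the robot. Black grip block on its middle: 14 (x) x 60 mm (y), from 6 to 34 mm above its underside. Blue disc near its +y end.
- blue_disc (a point): Centre of the flat blue disc (32 mm across) printed on the straightedge's top face, 78 mm from its middle toward its +y end; z up.
- pin_left: Red magnetic marker pin, standing immovably on a white scribed cross on the plate, the one farther to the left (+y). Round foot of 14 mm diameter, 9 mm tall, which is what the straightedge touches; narrower head up to 22 mm. Origin at the centre of its foot's underside, on the plate's top.
- pin_right: The same kind of red marker pin, the one farther to the right (-y). The two stand about 130 to 160 mm apart on the far side of the straightedge.
- weight: Loose brass weight standing on the plate beyond the pins, at the far left or far right corner; about 0.3 to 0.5 kg. Round body 36 mm in diameter up to 26 mm; then a thin neck; a knob 24 mm in diameter from 42 to 58 mm above its underside, to be grasped. Origin at the centre of its underside, z up.
- oil_bottle: Amber glass bottle with black cap, 30 mm diameter, 56 mm tall, standing on the plate's other far corner; loose. Origin at the centre of its underside.
- loupe: Black eye loupe, 38 mm diameter, 31 mm tall, standing loose on the bench left of the plate. Origin at the centre of its underside.
- rubber_eraser: Blue and white eraser, 17 x 26 x 11 mm, lying loose on the bench right of the plate. Origin at the centre of its underside.
Mind the look-alikes: they are no part of the job. Of the things that look like the rubber_eraser, the smaller one is meant.

How it is judged:
By the outcome, as a careful person would: the job done as asked, in the order asked, and still so for the second after the job is handed in, with the robot touching nothing.
It also fails if it takes over 48 s, if anything falls off the work surface, if the arm or the gripper's body presses on something with over 40 N, if the wrist force passes 120 N, or if a joint passes its speed limit or range.

## Robot

A 7-joint arm with a two-finger parallel gripper is mounted at the origin on a cart in front of the work surface, level with it; the furniture and walls round the work are solid. World frame = base frame: x ahead of the robot, y to its left, z up, the work surface at z = 0. Lengths are in m, angles in rad, forces in N, time in s.
With the tool pointing down it reaches from about 0.35 to 0.9 m from the base axis. Payload 7.2 kg.
Tool frame: the origin (TCP) lies between the finger pads; the fingertips stand 11 mm ahead of it and the grasp point (between the pads) lies 8 mm behind it; z points along the fingers, y is the line along which they close (so a half turn about z gives the same grasp; the last joint's range is limited). The gripper opens to 88 mm and grips with 3 to 60 N. Pads are 20 mm wide; open, the fingers measure 115 mm over their backs; the gripper's body (75 mm by 178 mm) begins 61 mm behind the grasp point.
Start: joints at [1.216, 0.411, -0.013, 1.596, 0.006, 1.134, -0.082], TCP at [0.177, -0.599, 0.234] pointing down, gripper open.
Joint ranges: [-2.95, 2.95], [-0.29, 1.99], [-1.47, 1.44], [0.14, 2.54], [-1.03, 4.17], [0.13, 1.85], [-2.86, 2.86]. Speed limits (rad/s): [2.39, 2.39, 3.01, 3.01, 3.14, 3.14, 3.14].

## Interface

Orientations are given as a 3x3 rotation matrix whose columns are the frame's x, y, z axes.
In Python, from station import manip gives the robot as it stands.
- The arm moves only by the tool apply_moves, never from a script. Its argument "rows" is a list of rows, each a list of 3 entries, a list of its own where there are three numbers: the opening, from 0 (shut) to 1 (fully open), then the shift along the tool's x, y, z in units of 0.25 m (1.0 is 0.25 m), then the turn about the tool's z in units of 90 degrees (1.0 is 90 degrees). A call has 1 to 20 rows; each row is the pose to reach, as a shift and turn from the pose commanded when the call began, along the tool's axes at that moment; what a row does not reach only later rows make up. A row lasts 1/8 s, in which the tool goes at most 62.5 mm and 10.7 degrees, less where a joint would pass 70% of its speed; a pose out of reach is approached as far as the arm can. A call with a number of a shift or a turn outside -1 to 1 is refused whole. A call with a gripper value outside its range is refused whole. The fingers move at their own pace and stop on an object; the grip force is fixed at half the most. Time passes only in rows, so rows that repeat a pose let the fingers close. It gives the time, the measured TCP pose, the force, the opening and the grip force at its end, in the units of the state.
- manip.get_obs(): the state, without advancing time (a new reading comes with each control period).
- manip.grab_frame(name): name is "side" or "top" or "wrist"; returns a dict with "pixels" (384x512x3 uint8, blue, green, red), "mtx" (3x3 intrinsics, pixels), "origin" and "orientation" of the camera in the world. Camera axes: x right, y down, z forward; pixel columns grow to the right and rows downward; lengths in m; the calibration is good to about 2 mm. The wrist camera is an equidistant fisheye: a pixel r from the principal point sees the ray r / f radians off the axis. A picture is of the moment at which its call begins. There is no depth.
- manip.job_done(): hands the job in; it is judged then, once.
The state is a dict: "t": time; "qpos": joint angles; "joint_vel": joint speeds; "tau": joint torques, N m; "tcp_pos": TCP position; "tcp_rot": TCP orientation; "contact_force": force on the tool from outside, world axes, zero at the start; "wrist_torque": the same for the moment, N m; "opening": opening from 0.0 (shut) to 1.0 (fully open); "finger_force": force on a finger pad.
Only numpy, scipy, OpenCV 4.12 (cv2) and the standard library are available. Lean on these libraries where they do the work, as an engineer would, in place of code of your own. Each camera call takes 0.05 s, during which the arm holds its last target. There are 200 camera calls.

## Working session

There is one attempt and no reset: what is moved stays moved. The work goes in short steps, Python scripts to look and compute and a tool call to move; the robot and the scene stay as the last step left them, time stands still between calls to the robot, and variables do not carry over. Pictures are saved under pics/ and viewed, at most 10 in all, crops included, and the job is handed in when it is done.

Besides the shell and the picture viewer there is one more tool, called after "Request:" as name(argument=value, ...), one argument or row to a line, values as JSON. apply_moves: Moves the arm, as the interface text tells. Its arguments: {"type":"object","properties":{"rows":{"type":"array","items":{"type":"array"}}},"required":["rows"]}

```bash
mkdir -p pics
python3 - <<'E'
from station import manip
import cv2,pickle
d={n:manip.grab_frame(n) for n in("top","side")}
pickle.dump(d,open('f0.pkl','wb'))
for n in d:
    cv2.imwrite(f'pics/{n}0.png',d[n]["pixels"]); print(n,d[n]["mtx"],d[n]["origin"],d[n]["orientation"])
o=manip.get_obs();print(o["tcp_pos"],o["tcp_rot"],o["opening"],o["t"],o["contact_force"])
E
```

```text
top [[365.09472367   0.         252.90310012]
 [  0.         365.09472367 193.59102811]
 [  0.           0.           1.        ]] [0.41979646 0.12870831 0.87522199] [[-0.01377308 -0.9943512   0.10524252]
 [-0.99951215  0.01664185  0.02642925]
 [-0.02803138 -0.10482717 -0.99409532]]
side [[452.4799962    0.         253.69771181]
 [  0.         452.4799962  193.3547906 ]
 [  0.           0.           1.        ]] [ 0.28914006 -0.59266466  0.42065496] [[ 0.95649342 -0.14077322  0.25554499]
 [-0.29126797 -0.41021383  0.86422658]
 [-0.01683187 -0.90105911 -0.43336956]]
[ 0.17664785 -0.59907069  0.23290987] [[ 9.59149050e-01  2.82900772e-01 -5.03025309e-04]
 [ 2.82901201e-01 -9.59148111e-01  1.34603981e-03]
 [-1.01680073e-04 -1.43335927e-03 -9.99998968e-01]] 0.9997381298697084 0.1 [-0.6071441  -0.12222958  0.27566796]
```

View pics/top0.png

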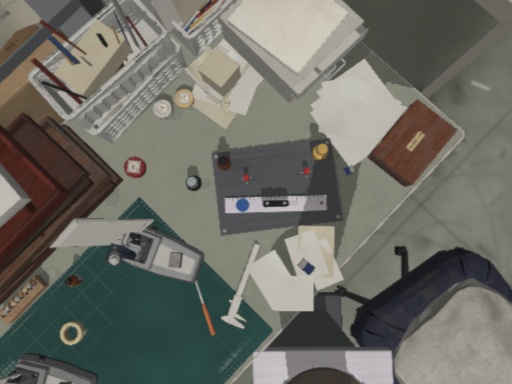

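View pics/side0.png

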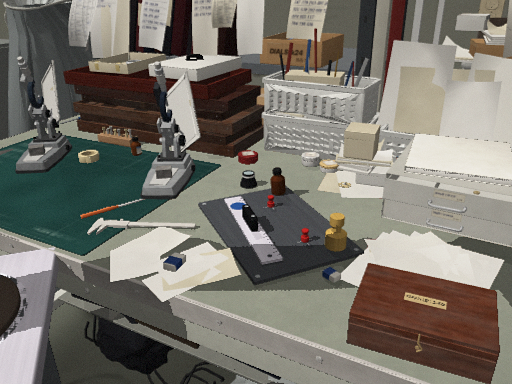

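Top: plate about (278,185), grip (275,203), disc (242,205), pins (247,177) and (306,170), weight (320,152), bottle (224,162), eraser (348,170). The side view agrees, with the pins at (270,201) and (306,236) and the weight at (337,232).

```bash
cat > h.py <<'E'
import numpy as np,cv2
def ray(f,uv,fish=False):
    K=np.array(f["mtx"]);x=(uv[0]-K[0,2])/K[0,0];y=(uv[1]-K[1,2])/K[1,1]
    if fish:
        r=np.hypot(x,y)+1e-12;d=np.array([x/r*np.sin(r),y/r*np.sin(r),np.cos(r)])
    else: d=np.array([x,y,1.])
    return np.array(f["origin"]),np.array(f["orientation"])@d
def onz(f,uv,z,fish=False):
    o,d=ray(f,uv,fish);return o+d*(z-o[2])/d[2]
def tri(fa,a,fb,b):
    o1,d1=ray(fa,a);o2,d2=ray(fb,b);d1/=np.linalg.norm(d1);d2/=np.linalg.norm(d2)
    s=np.linalg.lstsq(np.c_[d1,-d2],o2-o1,rcond=None)[0]
    p,q=o1+d1*s[0],o2+d2*s[1];return (p+q)/2,np.linalg.norm(p-q)
def blobs(img,m,roi,amin=4):
    x0,y0,x1,y1=roi;k=np.zeros(m.shape,np.uint8);k[y0:y1,x0:x1]=m[y0:y1,x0:x1]
    n,l,s,c=cv2.connectedComponentsWithStats(k.astype(np.uint8))
    return [(tuple(c[i].round(2)),int(s[i,4]),s[i,:4].tolist()) for i in range(1,n) if s[i,4]>=amin]
def masks(img):
    h=cv2.cvtColor(img,cv2.COLOR_BGR2HSV);H,S,V=[h[...,i].astype(int) for i in range(3)]
    return dict(red=((H<6)|(H>172))&(S>150)&(V>80),brass=(H>12)&(H<28)&(S>110)&(V>90),blue=(H>105)&(H<125)&(S>150)&(V>80),
      white=(S<60)&(V>140),black=(V<40))
E
python3 - <<'E'
from h import *;import pickle
d=pickle.load(open('f0.pkl','rb'))
roi=dict(top=(205,135,360,240),side=(190,160,370,290))
for n in d:
    I=d[n]["pixels"];M=masks(I)
    for k in M: print(n,k,blobs(I,M[k],roi[n],6))
    x0,y0,x1,y1=roi[n]
    cv2.imwrite(f'pics/{n}_c.png',cv2.resize(I[y0:y1,x0:x1],None,fx=4,fy=4,interpolation=cv2.INTER_CUBIC))
E
```

```text
top red [((np.float64(305.93), np.float64(170.59)), 27, [304, 168, 5, 6]), ((np.float64(245.8), np.float64(177.36)), 25, [244, 175, 5, 6])]
top brass [((np.float64(319.76), np.float64(151.53)), 199, [312, 144, 16, 16])]
top blue [((np.float64(242.15), np.float64(204.56)), 79, [238, 200, 10, 10])]
top white [((np.float64(346.95), np.float64(147.13)), 694, [326, 135, 34, 31]), ((np.float64(265.41), np.float64(204.68)), 814, [225, 196, 82, 17]), ((np.float64(313.79), np.float64(232.91)), 542, [284, 226, 50, 14])]
top black [((np.float64(222.71), np.float64(160.41)), 17, [220, 158, 7, 7]), ((np.float64(275.69), np.float64(203.06)), 62, [269, 201, 14, 5])]
side red [((np.float64(243.12), np.float64(161.29)), 24, [239, 160, 9, 4]), ((np.float64(270.27), np.float64(196.5)), 22, [268, 195, 6, 4]), ((np.float64(269.97), np.float64(203.33)), 39, [267, 200, 7, 8]), ((np.float64(304.49), np.float64(235.08)), 84, [301, 228, 8, 15])]
side brass [((np.float64(330.33), np.float64(166.52)), 21, [322, 165, 16, 3]), ((np.float64(336.74), np.float64(228.9)), 416, [325, 213, 22, 38]), ((np.float64(335.83
[... 662 characters left out ...]
 287, 29, 3])]
side black [((np.float64(192.26), np.float64(169.82)), 34, [190, 165, 5, 14]), ((np.float64(277.11), np.float64(171.84)), 62, [273, 168, 11, 11]), ((np.float64(248.0), np.float64(174.71)), 14, [243, 173, 11, 4]), ((np.float64(248.51), np.float64(182.68)), 136, [241, 178, 16, 10]), ((np.float64(281.69), np.float64(188.38)), 84, [276, 180, 10, 16]), ((np.float64(250.14), np.float64(218.06)), 242, [243, 205, 15, 26]), ((np.float64(308.83), np.float64(246.33)), 12, [306, 245, 7, 4]), ((np.float64(296.18), np.float64(267.31)), 404, [232, 250, 132, 35]), ((np.float64(278.71), np.float64(261.93)), 14, [275, 261, 9, 3]), ((np.float64(266.17), np.float64(264.33)), 6, [265, 264, 4, 2])]
```

View pics/top_c.png

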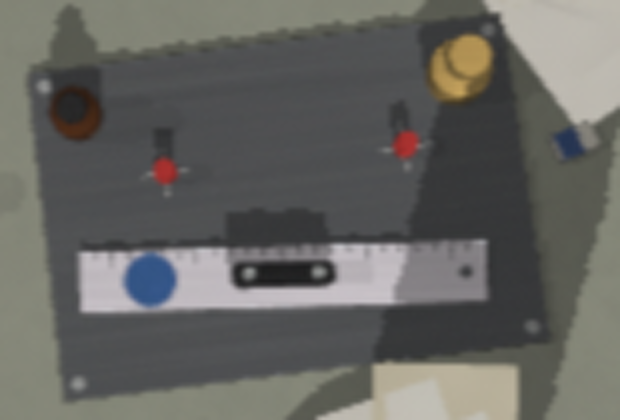

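The crop shows the straightedge nearly along world y. The pins are tilted by several degrees relative to it: left at about (246,178), right at about (306,171).

```bash
cat > m0.py <<'E'
from h import *;import pickle
d=pickle.load(open('f0.pkl','rb'));T,S=d["top"],d["side"]
print("pinL",onz(T,(246,177.6),.022),"pinR",onz(T,(306,170.8),.022))
print("tri L",tri(T,(246,177.4),S,(270.2,201)),"R",tri(T,(306,170.6),S,(305,235)))
print("disc",onz(T,(242.15,204.56),.014),tri(T,(242.15,204.56),S,(237.2,205.5)))
print("grip",onz(T,(275.7,203.2),.042))
I=T["pixels"];h=cv2.cvtColor(I,cv2.COLOR_BGR2HSV)
k=np.zeros(I.shape[:2],np.uint8);k[190:218,215:335]=((h[...,2]>105))[190:218,215:335]
c=max(cv2.findContours(k,0,2)[0],key=cv2.contourArea);r=cv2.minAreaRect(c);print(r)
b=cv2.boxPoints(r);P=np.array([onz(T,p,.014) for p in b]);print(P.round(4),P.mean(0))
print("len",np.linalg.norm(P-np.roll(P,1,0),axis=1))
# knob top centre in crop px (470,55)/4+roi
print("knob",onz(T,(205+470/4,135+55/4),.066),tri(T,(205+470/4,135+55/4),S,(336.5,216)))
print("plate corners",[onz(T,(205+u/4,135+v/4),.008)[:2].round(4).tolist() for u,v in((30,70),(492,15),(548,338),(65,400))])
E
python3 m0.py
```

```text
pinL [0.54839152 0.16718524 0.022     ] pinR [0.56203492 0.02548146 0.022     ]
tri L (array([0.54871932, 0.16761212, 0.01728327]), np.float64(0.0017654134501354018)) R (array([0.56288487, 0.02502777, 0.01723437]), np.float64(0.0008746398929099612))
disc [0.48528896 0.17742793 0.014     ] (array([0.48400467, 0.17777021, 0.01305028]), np.float64(0.002768328331983279))
grip [0.48505553 0.09905142 0.042     ]
((275.07989501953125, 204.0758819580078), (16.020570755004883, 102.27719116210938), 88.51213073730469)
[[ 0.503   0.221   0.014 ]
 [ 0.5054 -0.0208  0.014 ]
 [ 0.4676 -0.0205  0.014 ]
 [ 0.465   0.2202  0.014 ]] [0.48523765 0.09998753 0.014     ]
len [0.03806387 0.24182321 0.03779957 0.24070591]
knob [ 0.60414067 -0.00757395  0.066     ] (array([ 0.60366614, -0.00753585,  0.06422485]), np.float64(0.0018165653877809922))
plate corners [[0.6135, 0.2484], [0.6417, -0.0314], [0.4467, -0.0573], [0.4143, 0.2281]]
```

```bash
cat > go.py <<'E'
# usage: go.py x y z yawdeg(of tool y axis)
import sys,numpy as np
from station import manip
o=manip.get_obs();R=np.array(o["tcp_rot"]);p=np.array(o["tcp_pos"])
print("t",round(o["t"],2),"p",p.round(4),"yaw_y",round(np.degrees(np.arctan2(R[1,1],R[0,1])),2),"F",np.round(o["contact_force"],2),"M",np.round(o["wrist_torque"],2),"op",round(o["opening"],3),"ff",np.round(o["finger_force"],1))
if len(sys.argv)>4:
    x,y,z,w=map(float,sys.argv[1:5])
    s=R.T@(np.array([x,y,z])-p)/.25
    dw=(np.degrees(np.arctan2(R[1,1],R[0,1]))-w+180)%360-180
    print("shift",s.round(3),"turn",round(dw/90,3))
E
python3 go.py 0.485 0.1 0.24 0.6
```

```text
t 0.1 p [ 0.1766 -0.5991  0.2329] yaw_y -73.57 F [-0.61 -0.12  0.28] M [-0.   -0.01  0.03] op 1.0 ff 0.0
shift [ 1.974 -2.333 -0.025] turn -0.824
```

Request:
apply_moves(
  rows=[
    [1,[0.16,-0.19,-0.05],0],
    [1,[0.32,-0.38,-0.1],0],
    [1,[0.48,-0.57,-0.1],-0.1],
    [1,[0.66,-0.78,-0.1],-0.2],
    [1,[0.66,-0.78,-0.1],-0.2],
  ],
)

```text
t: 0.72
tcp_pos: [0.2816, -0.3621, 0.2588]
tcp_rot: [[0.821, 0.572, 0.0], [0.572, -0.821, 0.001], [0.001, -0.0, -1.0]]
contact_force: [-0.6, -0.4, 0.1]
opening: 0.991
finger_force: 0.0
```

```bash
python3 go.py 0.485 0.1 0.24 0.6
```

```text
t 0.72 p [ 0.2816 -0.3621  0.2588] yaw_y -55.14 F [-0.62 -0.36  0.15] M [ 0.01  0.03 -0.06] op 0.991 ff 0.0
shift [ 1.724 -1.052  0.077] turn -0.619
```

Request:
apply_moves(
  rows=[
    [1,[0.21,-0.13,0],-0.08],
    [1,[0.43,-0.26,0],-0.16],
    [1,[0.64,-0.39,0],-0.24],
    [1,[0.86,-0.53,0],-0.31],
    [1,[0.86,-0.53,0],-0.31],
  ],
)

```text
t: 1.35
tcp_pos: [0.3837, -0.1319, 0.2589]
tcp_rot: [[0.459, 0.888, 0.001], [0.888, -0.459, 0.001], [0.001, 0.001, -1.0]]
contact_force: [-1.4, -0.1, 0.4]
opening: 0.997
finger_force: 0.0
```

```bash
python3 go.py 0.485 0.1 0.24 0.6
```

```text
t 1.35 p [ 0.3837 -0.1319  0.2589] yaw_y -27.33 F [-1.38 -0.13  0.43] M [-0.1  -0.05 -0.05] op 0.997 ff 0.0
shift [ 1.01  -0.066  0.076] turn -0.31
```

Request:
apply_moves(
  rows=[
    [1,[0.25,-0.01,0],-0.1],
    [1,[0.5,-0.03,0.02],-0.2],
    [1,[0.75,-0.05,0.05],-0.31],
    [1,[1,-0.066,0.07],-0.31],
    [1,[1,-0.066,0.07],-0.31],
    [1,[1,-0.066,0.07],-0.31],
  ],
)

```text
t: 2.1
tcp_pos: [0.4838, 0.0924, 0.2404]
tcp_rot: [[-0.002, 1.0, -0.002], [1.0, 0.002, -0.001], [-0.001, -0.002, -1.0]]
contact_force: [0.0, -0.1, 0.1]
opening: 1.0
finger_force: 0.0
```

```bash
python3 go.py 0.485 0.1 0.24 0.6
python3 - <<'E'
from station import manip
import cv2,pickle
f=manip.grab_frame("wrist");pickle.dump(f,open('w1.pkl','wb'))
cv2.imwrite('pics/w1.png',f["pixels"]);print(f["mtx"],f["origin"],f["orientation"])
E
```

```text
t 2.1 p [0.4838 0.0924 0.2404] yaw_y 0.1 F [ 0.03 -0.14  0.1 ] M [-0.04 -0.07 -0.  ] op 1.0 ff 0.0
shift [0.03  0.005 0.002] turn -0.006
[[297.31863964   0.         255.72339018]
 [  0.         297.31863964 190.55005666]
 [  0.           0.           1.        ]] [0.4843336  0.17016338 0.39194928] [[ 9.99996935e-01  2.28100168e-03 -9.62338334e-04]
 [ 1.91211457e-03 -9.58521370e-01 -2.85014259e-01]
 [-1.57253986e-03  2.85011545e-01 -9.58522794e-01]]
```

View pics/w1.png

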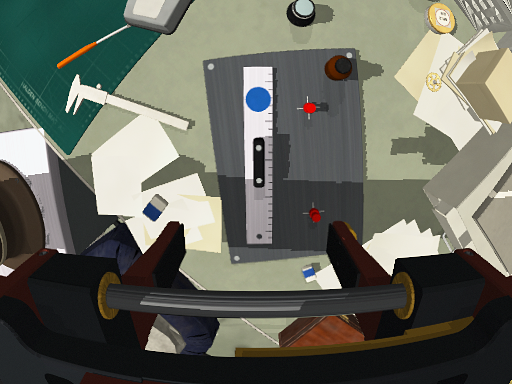

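Wrist view (right is +x): disc (258,99), grip (259,162), pins (310,107) and (315,214), bottle (338,67). The weight is hidden behind the right finger.

```bash
cat > mw.py <<'E'
import sys,pickle
from h import *
f=pickle.load(open(sys.argv[1],'rb'));I=f["pixels"];M=masks(I)
x0,y0,x1,y1=roi=tuple(map(int,sys.argv[2:6]))
for k,z in(("red",.022),("blue",.014),("brass",.06)):
    for c,a,b in blobs(I,M[k],roi,15): print(k,np.round(c,1),a,onz(f,c,z,True).round(4))
V=I.max(2).copy();k=np.zeros(V.shape,np.uint8)
g=(V>80)&(I.min(2)>75);k[y0:y1,x0:x1]=g[y0:y1,x0:x1]
k=cv2.morphologyEx(k,cv2.MORPH_OPEN,np.ones((3,3)))
c=max(cv2.findContours(k,0,1)[0],key=cv2.contourArea)
P=np.array([onz(f,p[0],.014,True)[:2] for p in c])*1000
r=cv2.minAreaRect(P.astype(np.float32));print("edge mm",r)
k=np.zeros(V.shape,np.uint8);k[y0:y1,x0:x1]=(V<35)[y0:y1,x0:x1]
for c in cv2.findContours(k,0,1)[0]:
    if cv2.contourArea(c)>60:
        P=np.array([onz(f,p[0],.042,True)[:2] for p in c])*1000
        print("dark@42mm",c.reshape(-1,2).mean(0),cv2.minAreaRect(P.astype(np.float32)))
E
python3 mw.py w1.pkl 235 60 330 245
python3 - <<'E'
import pickle;from h import *
f=pickle.load(open('w1.pkl','rb'))
print([onz(f,p,.008,True)[:2].round(4) for p in((310,107),(315,215))],"crosses")
E
```

```text
red [309.2 107.5] 111 [0.55   0.1678 0.022 ]
red [314.8 214.9] 110 [0.5638 0.026  0.022 ]
blue [257.6  99. ] 465 [0.4861 0.1773 0.014 ]
edge mm ((518.6430053710938, 104.88801574707031), (125.13980865478516, 248.36196899414062), 1.4847439527511597)
dark@42mm [258.5 162. ] ((487.2724914550781, 101.31684112548828), (10.989667892456055, 58.803653717041016), 0.18303368985652924)
[array([0.5536, 0.1684]), array([0.5672, 0.0204])] crosses
```

```bash
python3 go.py 0.4865 0.0993 0.029 0.4
```

```text
t 2.15 p [0.4837 0.0918 0.2407] yaw_y 0.04 F [0.16 0.18 0.59] M [-0.02 -0.05 -0.02] op 0.996 ff 0.0
shift [0.031 0.012 0.847] turn -0.004
```

Request:
apply_moves(
  rows=[
    [0.5,[0.03,0.012,0.2],-0.004],
    [0.5,[0.03,0.012,0.4],-0.004],
    [0.5,[0.03,0.012,0.6],-0.004],
    [0.5,[0.03,0.012,0.75],-0.004],
    [0.5,[0.03,0.012,0.82],-0.004],
    [0.5,[0.03,0.012,0.845],-0.004],
    [0.5,[0.03,0.012,0.845],-0.004],
  ],
)

```text
t: 3.02
tcp_pos: [0.4874, 0.1013, 0.0307]
tcp_rot: [[-0.009, 1.0, 0.001], [1.0, 0.009, -0.0], [-0.0, 0.001, -1.0]]
contact_force: [0.1, 1.2, 0.6]
opening: 0.499
finger_force: 0.0
```

```bash
python3 go.py 0.4865 0.0993 0.029 0.4
```

```text
t 3.02 p [0.4874 0.1013 0.0307] yaw_y 0.54 F [0.13 1.19 0.56] M [-0.03 -0.11  0.01] op 0.499 ff 0.0
shift [-0.008 -0.004  0.007] turn 0.002
```

Request:
apply_moves(
  rows=[
    [0.3,[0,-0.004,0.004],0],
    [0.2,[0,-0.004,0.004],0],
    [0.1,[0,-0.004,0.004],0],
    [0.0,[0,-0.004,0.004],0],
    [0,[0,-0.004,0.004],0],
    [0,[0,-0.004,0.004],0],
  ],
)

```text
t: 3.78
tcp_pos: [0.4861, 0.1017, 0.0293]
tcp_rot: [[-0.01, 1.0, 0.001], [1.0, 0.01, -0.0], [-0.0, 0.001, -1.0]]
contact_force: [-0.6, -2.0, 6.0]
opening: 0.154
finger_force: 30.0
```

```bash
python3 go.py 0.529 0.099 0.03 5.6
```

```text
t 3.77 p [0.4861 0.1017 0.0293] yaw_y 0.6 F [-0.56 -1.98  6.  ] M [-0.2   0.06  0.02] op 0.154 ff 30.0
shift [-0.013  0.171 -0.003] turn -0.056
```

Request:
apply_moves(
  rows=[
    [0,[0,0,-0.002],0],
    [0,[0,0.02,-0.003],-0.01],
    [0,[0,0.045,-0.003],-0.02],
    [0,[0,0.07,-0.003],-0.03],
    [0,[0,0.095,-0.003],-0.04],
    [0,[0,0.12,-0.003],-0.05],
    [0,[0,0.14,-0.003],-0.055],
    [0,[0,0.155,-0.003],-0.055],
    [0,[0,0.155,-0.003],-0.055],
    [0,[0,0.155,-0.003],-0.055],
  ],
)

```text
t: 5.03
tcp_pos: [0.5243, 0.1021, 0.0296]
tcp_rot: [[-0.097, 0.995, -0.0], [0.995, 0.097, -0.0], [-0.0, -0.0, -1.0]]
contact_force: [0.0, -0.8, -2.0]
opening: 0.154
finger_force: 30.0
```

```bash
python3 go.py 0.532 0.099 0.03 5.6
python3 - <<'E'
from station import manip
import cv2,pickle
d={n:manip.grab_frame(n) for n in("wrist","top","side")};f=d["wrist"];pickle.dump(f,open('w2.pkl','wb'));pickle.dump(d,open('d2.pkl','wb'))
I=f["pixels"];cv2.imwrite('pics/w2.png',cv2.resize(I[0:300,130:430],None,fx=2,fy=2,interpolation=cv2.INTER_CUBIC));print(f["origin"])
E
```

```text
t 5.03 p [0.5243 0.1021 0.0296] yaw_y 5.55 F [ 0.01 -0.8  -2.01] M [-0.01 -0.07  0.03] op 0.154 ff 30.0
shift [-0.015  0.03  -0.002] turn -0.001
[0.51708729 0.1793771  0.18117375]
```

View pics/w2.png

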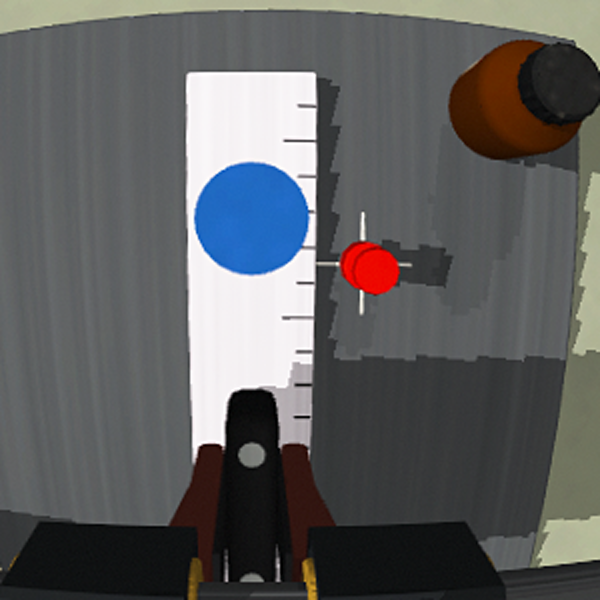

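The straightedge is parallel to the grip. Pin_left's foot (341..,262) is about 24 px (≈6.5 mm) beyond the edge at column 317. I'll close most of the gap while gripping, then let go and nudge it so it seats on both pins.

Request:
apply_moves(
  rows=[
    [0,[0,0.006,0.001],0],
    [0,[0,0.012,0.001],0],
    [0,[0,0.018,0.001],0],
    [0,[0,0.02,0.001],0],
    [0,[0,0.02,0.001],0],
    [0.28,[0,0.02,0.001],0],
    [0.28,[0,0.02,0.0],0],
    [0.28,[0,0.02,0.0],0],
    [0.28,[0,0.02,0.0],0],
  ],
)

```text
t: 6.3
tcp_pos: [0.5296, 0.1026, 0.0297]
tcp_rot: [[-0.097, 0.995, 0.0], [0.995, 0.097, 0.0], [-0.0, 0.0, -1.0]]
contact_force: [-0.3, -0.3, -0.2]
opening: 0.277
finger_force: 0.0
```

```bash
python3 go.py 0.5314 0.101 0.0295 5.55
```

```text
t 6.3 p [0.5296 0.1026 0.0297] yaw_y 5.54 F [-0.34 -0.32 -0.16] M [-0.04 -0.08 -0.01] op 0.277 ff 0.0
shift [-0.007  0.007  0.001] turn -0.0
```

Request:
apply_moves(
  rows=[
    [0.28,[-0.01,0,0.006],0],
    [0.28,[-0.01,0.01,0.006],0],
    [0.28,[-0.01,0.02,0.006],0],
    [0.28,[-0.01,0.022,0.006],0],
    [0.28,[-0.01,0.024,0.006],0],
    [0.28,[-0.01,0.026,0.006],0],
    [0.28,[-0.01,0.026,0.006],0],
    [0.28,[-0.01,0.026,0.006],0],
  ],
)

```text
t: 7.3
tcp_pos: [0.5362, 0.1007, 0.0281]
tcp_rot: [[-0.097, 0.995, 0.0], [0.995, 0.097, 0.0], [0.0, 0.0, -1.0]]
contact_force: [-1.7, 0.3, -0.1]
opening: 0.276
finger_force: 0.6
```

```bash
python3 go.py
python3 - <<'E'
from station import manip
import cv2,pickle
d={n:manip.grab_frame(n) for n in("wrist","top","side")};pickle.dump(d,open('d3.pkl','wb'))
I=d["wrist"]["pixels"][60:230,170:350];S=d["side"]["pixels"][180:265,210:350]
r=lambda i,k:cv2.resize(i,None,fx=k,fy=k,interpolation=cv2.INTER_CUBIC)
a=r(I,2);b=r(S,3)
o=__import__('numpy').zeros((600,800,3),'uint8');o[:340,:360]=a;o[340:595,:420]=b
T=d["top"]["pixels"][160:225,220:330];t=r(T,4);o[:260,360:800]=t;cv2.imwrite('pics/m3.png',o)
E
```

```text
t 7.3 p [0.5362 0.1007 0.0281] yaw_y 5.55 F [-1.72  0.29 -0.08] M [-0.05  0.14  0.04] op 0.276 ff 0.6
```

View pics/m3.png

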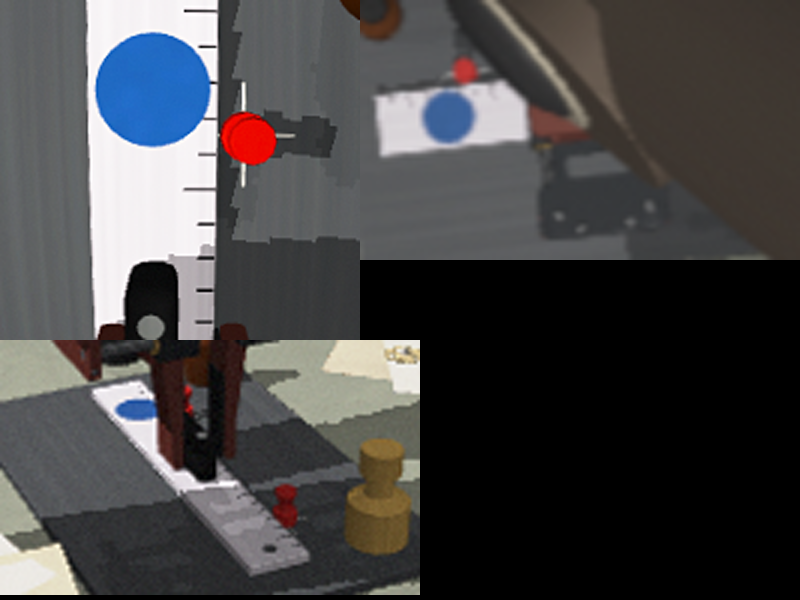

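At pin_left the gap is only about 1 mm (edge column 217, foot 220 in the wrist crop). The side crop shows a small gap at pin_right. I'll nudge on gently.

Request:
apply_moves(
  rows=[
    [0.28,[0,0.002,0],0],
    [0.28,[0,0.003,0],0],
    [0.28,[0,0.004,0],0],
    [0.28,[0,0.004,0],0],
  ],
)

```text
t: 7.95
tcp_pos: [0.5369, 0.1008, 0.0281]
tcp_rot: [[-0.097, 0.995, -0.0], [0.995, 0.097, -0.0], [-0.0, -0.0, -1.0]]
contact_force: [-2.6, 0.0, 1.6]
opening: 0.28
finger_force: 1.4
```

```bash
python3 go.py
```

```text
t 7.95 p [0.5369 0.1008 0.0281] yaw_y 5.54 F [-2.58  0.03  1.62] M [-0.05  0.54 -0.05] op 0.28 ff 1.4
```

Request:
apply_moves(
  rows=[
    [0.28,[0,0.002,0],0],
    [0.28,[0,0.003,0],0],
    [0.28,[0,0.004,0],0],
    [0.28,[0,0.004,0],0],
  ],
)

```text
t: 8.45
tcp_pos: [0.537, 0.1008, 0.0281]
tcp_rot: [[-0.097, 0.995, -0.002], [0.995, 0.097, -0.001], [-0.001, -0.002, -1.0]]
contact_force: [-7.2, -0.5, 5.0]
opening: 0.286
finger_force: 3.3
```

```bash
python3 go.py
```

```text
t 8.45 p [0.537  0.1008 0.0281] yaw_y 5.55 F [-7.24 -0.54  5.05] M [-0.14  1.35  0.01] op 0.286 ff 3.3
```

Request:
apply_moves(
  rows=[
    [0.28,[0,-0.001,0],0],
    [0.28,[0,-0.002,0],0],
    [0.28,[0,-0.003,0],0],
    [0.28,[0,-0.004,0],0],
    [0.28,[0,-0.006,0],0],
    [0.28,[0,-0.01,0],0],
    [0.28,[0,-0.02,0],0],
    [0.28,[0,-0.024,0],0],
    [0.4,[0,-0.024,0],0],
    [0.4,[0,-0.024,-0.1],0],
    [0.4,[0,-0.024,-0.3],0],
    [0.4,[0,-0.024,-0.5],0],
    [0.4,[0,-0.024,-0.7],0],
    [0.4,[0,-0.024,-0.84],0],
    [0.4,[0,-0.024,-0.84],0],
  ],
)

```text
t: 10.32
tcp_pos: [0.5336, 0.1008, 0.241]
tcp_rot: [[-0.096, 0.995, 0.005], [0.995, 0.096, 0.0], [-0.0, 0.005, -1.0]]
contact_force: [-0.5, -0.7, -1.5]
opening: 0.402
finger_force: 0.0
```

```bash
python3 go.py
python3 - <<'E'
from station import manip
import cv2,pickle,numpy as np
d={n:manip.grab_frame(n) for n in("wrist","side")};pickle.dump(d,open('d4.pkl','wb'));pickle.dump(d["wrist"],open('w4.pkl','wb'))
r=lambda i,k:cv2.resize(i,None,fx=k,fy=k,interpolation=cv2.INTER_CUBIC)
o=np.zeros((600,800,3),'uint8');o[:600,:420]=r(d["wrist"]["pixels"][50:250,200:340],3);o[:340,420:800]=r(d["side"]["pixels"][180:265,225:320],4);cv2.imwrite('pics/m4.png',o)
E
```

```text
t 10.32 p [0.5336 0.1008 0.241 ] yaw_y 5.53 F [-0.54 -0.65 -1.49] M [-0.03 -0.09 -0.03] op 0.402 ff 0.0
```

View pics/m4.png

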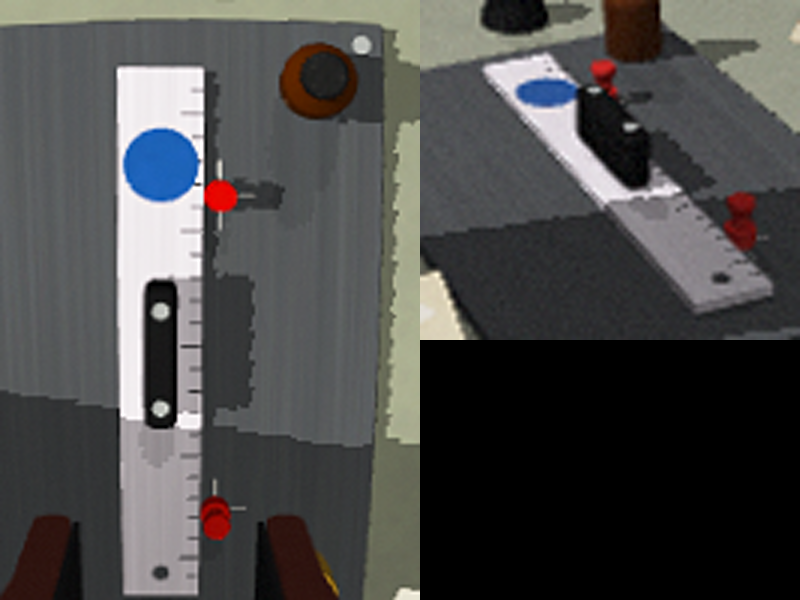

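Both pin feet sit against the graduated edge: in the wrist crop, (220,196) and (215,515) against the edge at column 203. The straightedge lies flat.

```bash
python3 mw.py w4.pkl 230 60 285 250; python3 go.py 0.604 -0.0075 0.24 5.5
```

```text
red [273.  114.9] 101 [0.5502 0.1679 0.022 ]
red [271.5 222.5] 112 [0.564  0.0261 0.022 ]
blue [253.2 104.5] 470 [0.5247 0.1784 0.014 ]
edge mm ((535.1836547851562, 108.77693939208984), (68.5172119140625, 256.5315246582031), 4.86358118057251)
dark@42mm [253.44036697 167.76146789] ((532.4172973632812, 102.17293548583984), (11.055305480957031, 59.407257080078125), 5.226250648498535)
t 10.43 p [0.532  0.1    0.2378] yaw_y 5.53 F [-0.21 -0.83  0.05] M [-0.09 -0.09 -0.04] op 0.404 ff 0.0
shift [-0.456  0.245 -0.009] turn 0.0
```

Request:
apply_moves(
  rows=[
    [0.6,[-0.12,0.06,0],0],
    [0.6,[-0.25,0.13,0],0],
    [0.6,[-0.38,0.2,0],0],
    [0.6,[-0.456,0.245,0],0],
    [0.6,[-0.456,0.245,0],0],
    [0.6,[-0.456,0.245,0],0],
  ],
)

```text
t: 11.18
tcp_pos: [0.6034, -0.0055, 0.2378]
tcp_rot: [[-0.098, 0.995, -0.001], [0.995, 0.098, 0.001], [0.001, -0.001, -1.0]]
contact_force: [-0.6, 0.7, 0.4]
opening: 0.601
finger_force: 0.0
```

```bash
python3 - <<'E'
from station import manip
import cv2,pickle,numpy as np
from h import *
f=manip.grab_frame("wrist");pickle.dump(f,open('w5.pkl','wb'));I=f["pixels"];M=masks(I)
for c,a,b in blobs(I,M["brass"],(190,90,330,260),60): print(c,a,b,onz(f,c,.066,True).round(4))
cv2.imwrite('pics/w5.png',cv2.resize(I[90:240,180:340],None,fx=4,fy=4,interpolation=cv2.INTER_CUBIC))
E
python3 go.py 0.604 -0.0075 0.05 5.5
```

```text
(np.float64(257.74), np.float64(170.76)) 644 [244, 156, 29, 31] [ 6.054e-01 -3.000e-04  6.600e-02]
t 11.22 p [ 0.6034 -0.0053  0.238 ] yaw_y 5.67 F [-0.18  0.06  0.42] M [ 0.03 -0.11 -0.02] op 0.599 ff 0.0
shift [-0.009  0.002  0.752] turn 0.002
```

View pics/w5.png

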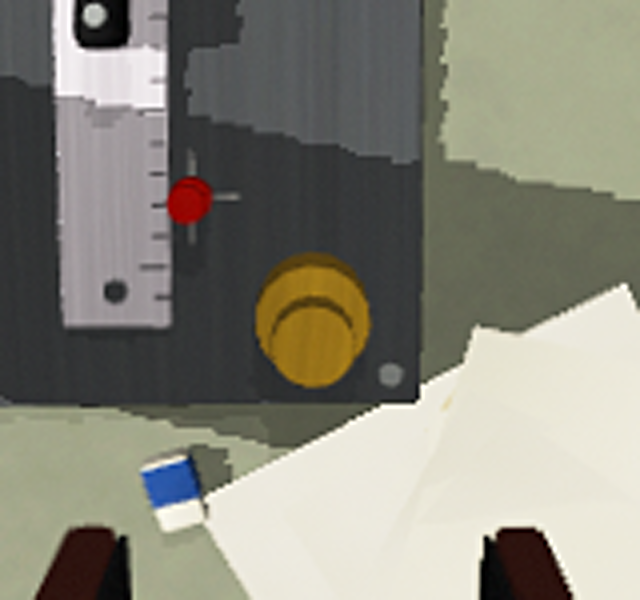

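The weight stands upright, with the knob's top at crop (313,346), which is pixel (258.2,176.5). Pin_right's foot is at the edge.

```bash
python3 - <<'E'
from h import *;import pickle
f=pickle.load(open('w5.pkl','rb'));print(onz(f,(258.2,176.5),.066,True),onz(f,(258.2,170),.034,True))
E
python3 go.py 0.605 -0.0075 0.05 5.5
```

```text
[ 0.60652886 -0.0068364   0.066     ] [ 0.60672789 -0.00645315  0.034     ]
t 11.22 p [ 0.6034 -0.0053  0.238 ] yaw_y 5.67 F [-0.18  0.06  0.42] M [ 0.03 -0.11 -0.02] op 0.599 ff 0.0
shift [-0.01   0.006  0.752] turn 0.002
```

Request:
apply_moves(
  rows=[
    [0.6,[-0.006,0.008,0.2],0],
    [0.6,[-0.006,0.008,0.4],0],
    [0.6,[-0.006,0.008,0.6],0],
    [0.6,[-0.006,0.008,0.7],0],
    [0.6,[-0.006,0.008,0.75],0],
    [0.6,[-0.006,0.008,0.75],0],
    [0.45,[-0.006,0.008,0.75],0],
    [0.3,[-0.006,0.008,0.75],0],
    [0.2,[-0.006,0.008,0.75],0],
    [0.1,[-0.006,0.008,0.75],0],
    [0,[-0.006,0.008,0.75],0],
    [0,[-0.006,0.008,0.75],0],
  ],
)

```text
t: 12.72
tcp_pos: [0.6065, -0.0086, 0.0512]
tcp_rot: [[-0.096, 0.995, 0.001], [0.995, 0.096, -0.0], [-0.0, 0.001, -1.0]]
contact_force: [-2.8, -0.2, 5.1]
opening: 0.263
finger_force: 30.0
```

```bash
python3 go.py
```

```text
t 12.72 p [ 0.6065 -0.0086  0.0512] yaw_y 5.54 F [-2.75 -0.17  5.06] M [-0.13  0.3   0.03] op 0.263 ff 30.0
```

Request:
apply_moves(
  rows=[
    [0,[0,0,-0.01],0],
    [0,[0,0,-0.04],0],
    [0,[0,0,-0.1],0],
    [0,[0,0,-0.2],0],
    [0,[0,0,-0.3],0],
    [0,[0,0,-0.36],0],
    [0,[0,0,-0.36],0],
  ],
)

```text
t: 13.6
tcp_pos: [0.607, -0.0085, 0.142]
tcp_rot: [[-0.096, 0.995, 0.002], [0.995, 0.096, -0.0], [-0.0, 0.002, -1.0]]
contact_force: [0.5, -0.5, -3.1]
opening: 0.265
finger_force: 30.0
```

```bash
python3 go.py 0.525 0.1775 0.14 5.5
```

```text
t 13.6 p [ 0.607  -0.0085  0.142 ] yaw_y 5.54 F [ 0.47 -0.46 -3.09] M [-0.05 -0.08 -0.03] op 0.265 ff 30.0
shift [ 0.772 -0.255  0.007] turn 0.0
```

Request:
apply_moves(
  rows=[
    [0,[0.06,-0.02,0],0],
    [0,[0.16,-0.05,0],0],
    [0,[0.28,-0.09,0],0],
    [0,[0.4,-0.13,0],0],
    [0,[0.52,-0.17,0],0],
    [0,[0.62,-0.205,0],0],
    [0,[0.7,-0.23,0],0],
    [0,[0.75,-0.248,0],0],
    [0,[0.77,-0.255,0],0],
    [0,[0.77,-0.255,0],0],
    [0,[0.77,-0.255,0],0],
  ],
)

```text
t: 14.98
tcp_pos: [0.5246, 0.176, 0.1405]
tcp_rot: [[-0.095, 0.995, -0.0], [0.995, 0.095, -0.0], [-0.0, -0.0, -1.0]]
contact_force: [0.4, 0.2, -1.9]
opening: 0.261
finger_force: 30.0
```

```bash
python3 go.py 0.525 0.1775 0.062 5.5
python3 - <<'E'
from station import manip
import cv2,pickle,numpy as np
d={n:manip.grab_frame(n) for n in("wrist","side")};pickle.dump(d,open('d6.pkl','wb'))
r=lambda i,k:cv2.resize(i,None,fx=k,fy=k,interpolation=cv2.INTER_CUBIC)
o=np.zeros((600,800,3),'uint8');o[:480,:400]=r(d["wrist"]["pixels"][80:320,156:356],2);o[:480,400:800]=r(d["side"]["pixels"][130:250,200:300],4);cv2.imwrite('pics/m6.png',o)
E
```

```text
t 14.97 p [0.5246 0.176  0.1405] yaw_y 5.47 F [ 0.41  0.23 -1.86] M [-0.02 -0.08 -0.05] op 0.261 ff 30.0
shift [0.006 0.002 0.314] turn -0.0
```

View pics/m6.png

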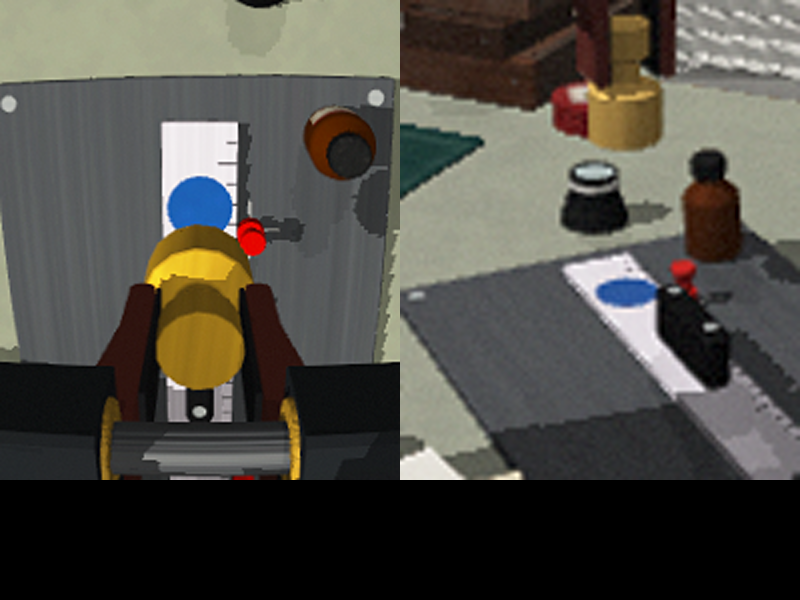

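The weight hangs upright in the grip, knob top at crop (200,348), which is pixel (256,254). The disc is clear at (200,205), pixel (256,182).

Run:
```python
from h import *;import pickle
d=pickle.load(open('d6.pkl','rb'));f=d["wrist"]
print("knob",onz(f,(256,254),.1553,True));M=masks(f["pixels"])
b=blobs(f["pixels"],M["blue"],(220,150,300,210),50);print(b)
x,y,w,h=b[0][2];print("disc y-top/x mid",onz(f,(x+w/2,y),.014,True))
# knob bbox via brass extents
print("knob L/R/near", [onz(f,(156+u/2,80+v/2),.1553,True)[:2].round(4) for u,v in((157,352),(243,352),(200,388))])
```

```text
knob [0.52483322 0.17862667 0.1553    ]
[((np.float64(255.71), np.float64(181.59)), 665, [240, 168, 32, 27])]
disc y-top/x mid [0.52354033 0.19353355 0.014     ]
knob L/R/near [array([0.5138, 0.1763]), array([0.5362, 0.1784]), array([0.526 , 0.1662])]
```

Request:
apply_moves(
  rows=[
    [0,[0.002,0.001,0.06],0],
    [0,[0.002,0.001,0.14],0],
    [0,[0.002,0.001,0.22],0],
    [0,[0.002,0.001,0.27],0],
    [0,[0.002,0.001,0.3],0],
    [0,[0.002,0.001,0.315],0],
    [0,[0.002,0.001,0.32],0],
    [0,[0.002,0.001,0.32],0],
  ],
)

```text
t: 16.08
tcp_pos: [0.5247, 0.1776, 0.061]
tcp_rot: [[-0.097, 0.995, 0.001], [0.995, 0.097, 0.0], [0.0, 0.001, -1.0]]
contact_force: [0.3, -0.0, -3.3]
opening: 0.262
finger_force: 30.0
```

```bash
python3 go.py
```

```text
t 16.07 p [0.5247 0.1776 0.061 ] yaw_y 5.55 F [ 0.34 -0.04 -3.32] M [ 0.01 -0.12 -0.01] op 0.262 ff 30.0
```

Request:
apply_moves(
  rows=[
    [0,[0,0,0.002],0],
    [0,[0,0,0.004],0],
    [0,[0,0,0.006],0],
    [0,[0,0,0.008],0],
    [0,[0,0,0.008],0],
  ],
)

```text
t: 16.7
tcp_pos: [0.5245, 0.1774, 0.0586]
tcp_rot: [[-0.097, 0.995, -0.0], [0.995, 0.097, -0.0], [-0.0, -0.0, -1.0]]
contact_force: [0.4, 0.6, -4.1]
opening: 0.262
finger_force: 30.0
```

```bash
python3 go.py
```

```text
t 16.7 p [0.5245 0.1774 0.0586] yaw_y 5.54 F [ 0.37  0.59 -4.06] M [-0.01 -0.08 -0.04] op 0.262 ff 30.0
```

Request:
apply_moves(
  rows=[
    [0,[0,0,0.001],0],
    [0,[0,0,0.002],0],
    [0,[0,0,0.003],0],
    [0,[0,0,0.004],0],
    [0,[0,0,0.004],0],
  ],
)

```text
t: 17.32
tcp_pos: [0.5245, 0.1774, 0.0576]
tcp_rot: [[-0.097, 0.995, 0.0], [0.995, 0.097, -0.0], [-0.0, 0.0, -1.0]]
contact_force: [0.2, -0.6, -2.6]
opening: 0.263
finger_force: 30.0
```

```bash
python3 go.py
```

```text
t 17.32 p [0.5245 0.1774 0.0576] yaw_y 5.54 F [ 0.24 -0.57 -2.59] M [-0.02 -0.15 -0.03] op 0.263 ff 30.0
```

Request:
apply_moves(
  rows=[
    [0,[0,0,0.001],0],
    [0,[0,0,0.002],0],
    [0,[0,0,0.002],0],
  ],
)

```text
t: 17.7
tcp_pos: [0.5245, 0.1775, 0.0573]
tcp_rot: [[-0.097, 0.995, 0.0], [0.995, 0.097, -0.0], [-0.0, 0.0, -1.0]]
contact_force: [-2.1, 1.0, -1.0]
opening: 0.26
finger_force: 30.0
```

```bash
python3 go.py
```

```text
t 17.7 p [0.5245 0.1775 0.0573] yaw_y 5.54 F [-2.1   1.01 -1.  ] M [-0.07  0.07 -0.02] op 0.26 ff 30.0
```

Request:
apply_moves(
  rows=[
    [0,[0,0,0.001],0],
    [0,[0,0,0.001],0],
    [0.27,[0,0,0.001],0],
    [0.29,[0,0,0.001],0],
    [0.33,[0,0,0.001],0],
    [0.4,[0,0,0.001],0],
    [0.5,[0,0,0.001],0],
    [0.5,[0,0,0.001],0],
    [0.5,[0,0,-0.03],0],
    [0.5,[0,0,-0.1],0],
    [0.5,[0,0,-0.3],0],
    [0.5,[0,0,-0.5],0],
    [0.5,[0,0,-0.7],0],
    [0.5,[0,0,-0.7],0],
    [0.5,[0,0,-0.7],0],
  ],
)

```text
t: 19.58
tcp_pos: [0.5242, 0.1771, 0.2325]
tcp_rot: [[-0.096, 0.995, 0.001], [0.995, 0.096, -0.0], [-0.0, 0.001, -1.0]]
contact_force: [0.2, 0.0, 0.3]
opening: 0.499
finger_force: 0.0
```

```bash
python3 go.py
python3 - <<'E'
from station import manip
import cv2,pickle,numpy as np
d={n:manip.grab_frame(n) for n in("wrist","side")};pickle.dump(d,open('d7.pkl','wb'));pickle.dump(d["wrist"],open('w7.pkl','wb'))
r=lambda i,k:cv2.resize(i,None,fx=k,fy=k,interpolation=cv2.INTER_CUBIC)
o=np.zeros((600,800,3),'uint8');o[:600,:420]=r(d["wrist"]["pixels"][90:290,190:330],3);o[:440,420:800]=r(d["side"]["pixels"][155:265,225:320],4);cv2.imwrite('pics/m7.png',o)
E
python3 mw.py w7.pkl 200 60 330 290
```

```text
t 19.57 p [0.5242 0.1771 0.2325] yaw_y 5.53 F [0.17 0.   0.26] M [-0.01 -0.02  0.02] op 0.499 ff 0.0
red [275.5 176.4] 109 [0.5506 0.1683 0.022 ]
red [273.  273.7] 103 [0.564  0.0266 0.022 ]
brass [255.1 169. ] 728 [0.5234 0.1836 0.06  ]
edge mm ((534.8673706054688, 154.32154846191406), (163.96038818359375, 327.1038513183594), 3.567056179046631)
dark@42mm [301.35761589 260.52980132] ((596.0188598632812, 62.94185256958008), (25.424760818481445, 108.89922332763672), 22.45771026611328)
dark@42mm [211.64539007 258.57446809] ((477.70977783203125, 53.39417266845703), (104.4505386352539, 20.908811569213867), 80.3707046508789)
dark@42mm [255.55238095 226.27619048] ((531.3867797851562, 105.54039001464844), (11.612524032592773, 64.47429656982422), 5.520720958709717)
dark@42mm [310.56818182 143.47727273] ((585.2650146484375, 216.5771484375), (18.012832641601562, 17.782814025878906), 6.8222455978393555)
dark@42mm [278.71812081  74.15436242] ((539.4765014648438, 292.01434326171875), (32.94657897949219, 31.477134704589844), 6.590761184692383)
```

View pics/m7.png

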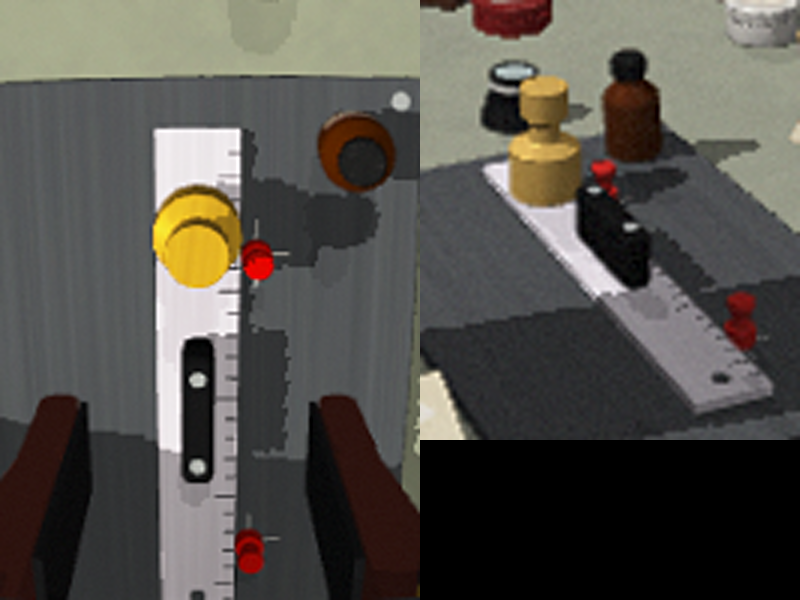

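The weight stands upright on the disc, covering it fully. The straightedge lies along both pins, whose feet are at (257,247) and (250,540). Next I'll check the contact numerically.

```bash
cat > gap.py <<'E'
import sys,pickle
from h import *
for n in sys.argv[1:]:
    f=pickle.load(open(n,'rb'));I=f["pixels"];b=I[...,0].astype(float);red=masks(I)["red"].astype(np.uint8)
    st=np.array(f["orientation"])
    K=np.array(f["mtx"])
    # edge near each pin: for candidate x offsets sample normal profile at world pts
    def px(P):
        c=st.T@(np.array(P)-np.array(f["origin"]));th=np.arctan2(np.hypot(c[0],c[1]),c[2]);r=np.hypot(c[0],c[1])
        return K[0,2]+K[0,0]*th*c[0]/r,K[1,2]+K[1,1]*th*c[1]/r
    nn=np.array([np.cos(np.radians(5.5)),np.sin(np.radians(5.5))]);tt=np.array([-nn[1],nn[0]]);mid=np.array([.557,.097])
    pts=[]
    for s in np.arange(-.085,.1,.003):
        if min(abs(s-.071),abs(s+.071))<.012 : continue
        us=np.arange(-.015,.003,.0003)
        q=np.array([px([*(mid+s*tt+u*nn),.014]) for u in us],np.float32)
        v=cv2.remap(b.astype(np.float32),q[:,:1],q[:,1:],cv2.INTER_LINEAR).ravel()
        g=np.diff(v);i=g.argmin()
        if g[i]<-3:
            w=np.clip(-g[max(0,i-5):i+6],0,None);pts.append((s,(us[max(0,i-5):i+6][:len(w)]*w).sum()/w.sum()))
    p=np.array(pts);
    for _ in range(3):
        a=np.polyfit(p[:,0],p[:,1],1);e=p[:,1]-np.polyval(a,p[:,0]);p=p[abs(e)<max(2*e.std(),.0003)]
    print(n,len(p),"edge u at pinL,pinR mm",(np.polyval(a,[.071,-.071])*1e3).round(2),"res",e.std()*1e3)
    for s in(.071,-.071):
        # foot: extreme red in -n direction, at foot top z=.017, along lines
        best=[]
        for ds in np.arange(-.004,.0041,.001):
            us=np.arange(-.014,.004,.0002);q=np.array([px([*(mid+(s+ds)*tt+u*nn),.017]) for u in us],np.float32)
            v=cv2.remap((I[...,2].astype(np.float32)-I[...,1]),q[:,:1],q[:,1:],cv2.INTER_LINEAR).ravel()
            j=np.argmax(v>.5*v.max());best.append(us[j]*1e3)
        print("  red left edge mm",np.round(best,1))
E
python3 gap.py w4.pkl w5.pkl w7.pkl
```

```text
w4.pkl 45 edge u at pinL,pinR mm [-7.01 -7.14] res 0.2674952055304876
  red left edge mm [-4.8 -5.6 -6.2 -6.4 -6.4 -6.4 -6.2 -5.8 -5.2]
  red left edge mm [-5.2 -6.  -6.4 -6.6 -6.4 -6.4 -6.2 -5.8 -5.4]
w5.pkl 40 edge u at pinL,pinR mm [-6.83 -6.8 ] res 0.1627948481555737
  red left edge mm [-5.  -5.6 -5.8 -6.  -6.2 -6.4 -6.4 -6.6 -6.8]
  red left edge mm [-6.8 -6.8 -6.8 -6.8 -6.6 -6.  -5.4 -4.8 -3.8]
w7.pkl 39 edge u at pinL,pinR mm [-7.04 -7.08] res 0.19630338657990576
  red left edge mm [-5.2 -4.4 -4.2 -4.2 -4.  -6.  -6.  -5.8 -5.6]
  red left edge mm [-5.6 -6.  -6.4 -6.4 -6.4 -6.2 -6.2 -5.8 -5.4]
```

```bash
python3 -c "
from station import manip
print(manip.job_done())"
```

```text
the job is handed in; nothing more can be done
None
```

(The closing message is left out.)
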